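# Cover the biscuit carrier and lock its end clips

## Task

The biscuits are packed and ready to go out: set the loose cover squarely on the carrier so that its rim lies flat on the ledge all round, without dropping it. Then swing up the hinged clip at each end until it stands fully home with its hook over the cover's rim, and let go. Leave the other things on the table where they are.

Things in the scene. Friction and masses are not known exactly. Their poses are not given: they have to be found in the camera images.
- carrier: Dark grey plastic tray of round biscuits, fixed to the table, level. Origin: centre of its underside, on the table; x across, y along, z up. 156 (x) by 216 (y) mm. A level ledge runs round it at 45 mm height, 20 mm wide; inside it a raised rim, 116 by 176 mm outside, stands up to 57 mm; biscuit tops at 35 mm. A hinged clip leans outward at each end (+y, -y). The same when turned half round.
- cover: Loose cream plastic cover, hollow below, 0.25 to 0.5 kg, starts upright on the table. Origin: centre of its underside; x across, y along. Rim at the bottom 156 (x) by 216 (y) by 5 mm; walls 128 by 188 outside, 122 by 182 inside; flat top at 46 mm. Goes over the carrier's raised rim with 3 mm spare each side till its rim lies on the ledge (origin 45 mm above the carrier's origin), either way round.
- cover_handle (a point): Middle of the cover's handle, on its centre line 76 mm above the cover's underside: a straight level bar along the cover's y, 116 mm long, 18 mm wide (along x), 12 mm thick, on a post at each end; between the posts (92 mm) it is open underneath, 24 mm down to the cover's top.
- clip_left (a joint): Angle of the clip at the carrier's +y end: 0 = fully home (upright, at its stop, hook over the cover's rim); grows as it leans outward, to 1.35. Starts at 0.5 to 1.0 (clear of the cover; swung up first it blocks it). Light friction (about 1 N at the lip), no spring: it stays where it is left. Push its lip from outside, inward and up along its arc (a level push on a wide-open clip can jam).
- clip_left_hinge (a point): Middle of the left clip's hinge pin: in the carrier's frame at y = +115 mm, 20 mm above the table; the pin lies along the carrier's x. The clip is a grey plate 60 mm wide (along x), 4 mm thick, reaching 54 mm from the pin; its hook points inward 31 to 36 mm from the pin and, when home, lies 1.5 mm above the cover's rim, overlapping it by 8 mm.
- clip_left_lip (a point): Middle of the outer face of the left clip's thumb lip (the 6 mm at its free end, standing out to 6 mm from the plate's mid plane), 52 mm from the pin; moves with the clip. With the clip home: y = +121 mm in the carrier's frame, 72 mm above the table.
- clip_right (a joint): The same for the clip at the carrier's -y end (its outside faces the carrier's -y): 0 = fully home, starts at 0.5 to 1.0 leaning outward, at most 1.35.
- clip_right_hinge (a point): Middle of the right clip's hinge pin: in the carrier's frame at y = -115 mm, 20 mm above the table. The clip is as the left one, mirrored.
- clip_right_lip (a point): Middle of the outer face of the right clip's thumb lip; with the clip home at y = -121 mm in the carrier's frame, 72 mm above the table.
- shaker: Bystander, loose: aluminium sugar shaker, 60 mm across, 100 mm high, standing behind the carrier and cover. Origin under its centre.
- mug: Bystander, loose: steel mug, 80 mm across, 80 mm high, near the shaker. Origin under its centre.

How it is judged (in metres and radians):
On the way:
1. the cover sits squarely on the carrier, its rim flat on the ledge (x of cover in the frame of carrier between -0.006 and 0.006 m and y of cover in the frame of carrier between -0.006 and 0.006 m and z of cover in the frame of carrier between 0.042 and 0.048 m and angle between the x axis of cover and the x axis of carrier, either way round below 0.08 rad and angle between cover's own z axis and vertical below 0.03 rad), for 0.2 s.
At the end, for the whole second after the job is handed in: The cover sits on the carrier at rest: centred within 6 mm each way, square within 0.08 rad (either way round), its underside 42 to 48 mm above the carrier's underside and level within 0.03 rad; both clips are home, each joint below 0.09 rad (all of step 1 and value of joint each of clip_left, clip_right below 0.09 rad and linear speed of cover below 0.02 m/s and angular speed of cover below 0.1 rad/s); the robot touches nothing.
It fails at once if the cover is dropped: it falls freely faster than 0.9 m/s (linear speed of cover above 0.9 m/s and contact force between cover and the fingers below 0.1 N).
It fails at once if a loose bystander is moved more than 30 mm (distance of any of shaker, mug from where it was at the start of the episode above 0.03 m).
It also fails if it takes over 64 s, if anything falls off the work surface, if the arm or the gripper's body presses on something with over 40 N, if the wrist force passes 120 N, or if a joint passes its speed limit or range.

## Robot

A 6-joint arm with a two-finger parallel gripper is mounted at the origin on the work surface. World frame = base frame: x ahead of the robot, y to its left, z up, the work surface at z = 0. Lengths are in mm, angles in rad, forces in N, time in s.
With the tool pointing down it reaches from about 300 to 825 mm from the base axis. Payload 5.4 kg.
Tool frame: the origin (TCP) lies at the very end of the fingers, on their centre line; the grasp point (between the pads) lies 19 mm behind it (grasp_offset is the distance from the TCP to the grasp point, in mm); z points along the fingers, x is the direction in which the jaws open and shut, and the axes are right-handed (so a half turn about z gives the same grasp; the last joint's range is limited). The gripper opens to 92 mm and grips with 3 to 60 N. Pads are 20 mm wide; open, the fingers measure 128 mm over their backs; the gripper's body (75 mm by 189 mm) begins 69 mm behind the grasp point.
Start: joints at [1.097, 0.158, 1.597, -0, 1.386, -0.21], TCP at [149.942, 555.089, 214.601] pointing down, gripper open.
Joint ranges: [-2.91, 2.91], [-0.94, 2.29], [0.18, 2.7], [-1.29, 4.43], [0.17, 2.64], [-3, 3]. Speed limits (rad/s): [2.57, 2.57, 3.14, 3.14, 3.14, 3.14].

## Interface

Orientations are given as a 3x3 rotation matrix whose columns are the frame's x, y, z axes.
In Python, from station import get_state, camera, close_job, grasp_offset gives the robot as it stands.
- The arm moves only by the shell command python3 -m creep 'ROWS' [FORCE]. ROWS is a JSON object of lists of equal length, an entry for each row: "hand": the opening, from -1 (shut) to 1 (fully open); "xyz": the shift along the tool's x, y, z in m, a list of three; "turn": the turn about the tool's z in rad. In form: {"hand": [hand, ...], "xyz": [[tx, ty, tz], ...], "turn": [turn, ...]}. A call has 1 to 12 rows; each row shifts and turns the pose as measured when the row begins, along the tool's axes as they then stand; what a row does not reach is not made up. A row lasts 1/10 s, in which the tool goes at most 50 mm and 8.59 degrees, less where a joint would pass 70% of its speed; a pose out of reach is approached as far as the arm can. A call with a gripper value outside its range is refused whole. The fingers move at their own pace and stop on an object; FORCE is the grip in N (left out, the last holds). Time passes only in rows, so rows that do not move let the fingers close. It gives the time, the measured TCP pose, the force and the opening at its end, in the units of the state.
- get_state(): the state, without advancing time (a new reading comes with each control period).
- camera(name): name is "side" or "top" or "wrist"; returns a dict with "pixels" (480x640x3 uint8, red, green, blue), "z_map" (480x640 float32, mm along the optical axis (not along the pixel's ray), 0 where there is no reading), "intrinsics" (3x3 intrinsics, pixels), "dist" ([k1, k2, p1, p2, k3] as OpenCV has them; the pictures are not rectified), "camera_from_world" (4x4, takes a point from world to camera coordinates); the wrist camera has in their place "T_tool_cam" (4x4, takes a point from camera to tool coordinates, whose origin is the TCP and whose axes are the tool frame's). Camera axes: x right, y up, looking along -z (the intrinsics and any distortion apply to the point x, -y, -z); pixel columns grow to the right and rows downward; lengths in mm; the calibration is good to about 2 mm. A picture is of the moment at which its call begins: read the wrist's pose just before it.
- close_job(): hands the job in, once; it reports no verdict.
The state is a dict: "time_s": time; "joint_positions": joint angles; "dq": joint speeds; "tau": joint torques, N m; "ee_pos": TCP position; "orientation": TCP orientation; "ft_force": force on the tool from outside, world axes, zero at the start; "ft_torque": the same for the moment, N m; "finger_gap": finger opening in mm.
Only numpy, scipy, OpenCV 4.12 (cv2) and the standard library are available. Lean on these libraries where they do the work, as an engineer would, in place of code of your own. Each camera call takes 0.05 s, during which the arm holds its last target. There are 200 camera calls.

## Working session

There is one attempt and no reset: what is moved stays moved. The work goes in short steps, Python scripts to look and compute and a shell command to move; the robot and the scene stay as the last step left them, time stands still between calls to the robot, and variables do not carry over. Pictures are saved under pics/ and viewed, about 8 in all and at most 12, crops included, and the job is handed in when it is done.

```bash
ls; mkdir -p pics; python3 - <<'E'
from station import *
import cv2,numpy as np
s=get_state();print(s['time_s'],s['ee_pos'],np.round(s['orientation'],3).tolist(),s['finger_gap'],grasp_offset)
for n in ['top','side']:
    c=camera(n);cv2.imwrite(f'pics/{n}0.png',c['pixels'][:,:,::-1])
    np.savez(f'{n}0.npz',**c);print(n,c['intrinsics'].tolist(),c['dist'],np.round(c['camera_from_world'],3).tolist())
E
```

```text
pics
0.0 [149.67916828 554.54100519 213.65461587] [[0.261, 0.965, -0.001], [0.965, -0.261, -0.002], [-0.002, -0.0, -1.0]] 91.97142667381962 18.700000000000003
top [[605.9355535030217, 0.0, 320.37307162379835], [0.0, 605.9355535030217, 230.95102219461697], [0.0, 0.0, 1.0]] [-0.07504743  0.          0.          0.          0.        ] [[-0.003, -1.0, 0.006, -2.539], [0.996, -0.003, 0.091, -632.035], [-0.091, 0.006, 0.996, -1331.815], [0.0, 0.0, 0.0, 1.0]]
side [[498.6590575731089, 0.0, 320.9000457324904], [0.0, 498.6590575731089, 242.50357457471662], [0.0, 0.0, 1.0]] [-0.00811527  0.          0.          0.          0.        ] [[0.689, -0.725, 0.012, -425.138], [0.4, 0.394, 0.827, -323.099], [-0.604, -0.566, 0.561, -801.077], [0.0, 0.0, 0.0, 1.0]]
```

View pics/top0.png

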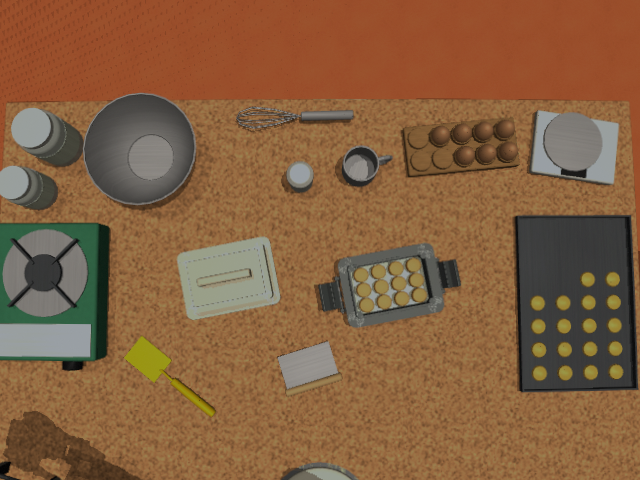

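View pics/side0.png

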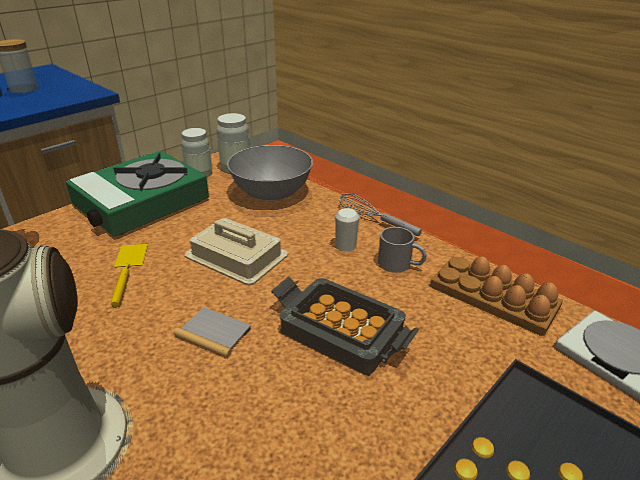

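```bash
cat > h.py <<'E'
import numpy as np,cv2
from station import *
F=np.diag([1.,-1,-1,1])
def wfc(c,s=None):
    "world from OpenCV camera, 4x4"
    if 'camera_from_world' in c: M=np.linalg.inv(c['camera_from_world'])
    else:
        T=np.eye(4);T[:3,:3]=s['orientation'];T[:3,3]=s['ee_pos'];M=T@c['T_tool_cam']
    return M@F
def ray(c,px,z,s=None):
    M=wfc(c,s);p=cv2.undistortPoints(np.float64(px).reshape(-1,1,2),c['intrinsics'],c['dist']).reshape(-1,2)
    d=np.c_[p,np.ones(len(p))]@M[:3,:3].T;o=M[:3,3]
    return o+d*((z-o[2])/d[:,2])[:,None]
def cloud(c,s=None):
    v,u=np.mgrid[:480,:640];p=cv2.undistortPoints(np.float64(np.c_[u.ravel(),v.ravel()]).reshape(-1,1,2),c['intrinsics'],c['dist']).reshape(-1,2)
    z=c['z_map'].ravel().astype(float);M=wfc(c,s)
    P=np.c_[p*z[:,None],z]@M[:3,:3].T+M[:3,3];P[z==0]=np.nan
    return P.reshape(480,640,3)
def rect(P):
    r=cv2.minAreaRect(np.float32(P[:,:2]));b=cv2.boxPoints(r)
    e=b[1]-b[0];f=b[2]-b[1];L=e if np.hypot(*e)>np.hypot(*f) else f
    a=np.arctan2(L[1],L[0]);a=(a)%np.pi
    return np.round(r[0],1),np.round(sorted(r[1]),1),round(float(a),4) # angle of long axis in world
def big(m):
    cs,_=cv2.findContours(m.astype(np.uint8),cv2.RETR_EXTERNAL,cv2.CHAIN_APPROX_NONE)
    return max(cs,key=cv2.contourArea)
E
python3 - <<'E'
from h import *
c=dict(np.load('top0.npz'));P=cloud(c);hsv=cv2.cvtColor(c['pixels'],cv2.COLOR_RGB2HSV)
def roi(m,x0,y0,x1,y1):
    o=np.zeros_like(m);o[y0:y1,x0:x1]=m[y0:y1,x0:x1];return o
low=hsv[...,1]<85
m=roi(low&(hsv[...,2]>90),165,225,290,330)
k=big(m);print('cover rim',rect(ray(c,k,4)))
h=P[...,2]
m=roi((h>65)&(h<90),165,225,290,330);print('handle',m.sum(),rect(P[m]),np.median(P[m],0))
m=roi(low,300,225,475,340);k=big(m);f=np.zeros((480,640),np.uint8);cv2.drawContours(f,[k],-1,1,-1)
f=cv2.morphologyEx(f,cv2.MORPH_OPEN,cv2.getStructuringElement(2,(41,41)))
k=big(f);print('carrier ledge',rect(ray(c,k,45)))
m=roi((h>52)&(h<62),300,225,475,340)&(f>0);print('rim',rect(P[m]))
g=roi(h>20,300,225,475,340)&(f==0)&low
n,l,st,ce=cv2.connectedComponentsWithStats(g.astype(np.uint8))
for i in range(1,n):
    if st[i,4]>20:Q=P[l==i];print('blob',st[i],Q.mean(0).round(),Q.min(0).round(),Q.max(0).round())
E
```

```text
cover rim (array([528.4, 205.9]), array([157. , 216.7]), 1.7644)
handle 459 (array([529.1, 206.1]), array([ 18.1, 117.6]), 1.7661) [528.58425155 204.93695744  80.52048797]
carrier ledge (array([ 510.7, -155.9]), array([155.7, 257.3]), 1.7514)
rim (array([ 515.4, -154. ]), array([131.5, 254.8]), 1.7015)
blob [417 243  17  11  68] [ 596. -241.   44.] [ 581. -255.   37.] [ 603. -219.   50.]
blob [338 257  12  14  55] [561. -51.  44.] [544. -67.  35.] [573. -43.  49.]
blob [440 260  21  28 357] [ 535. -291.   56.] [ 505. -309.   29.] [ 565. -272.   72.]
blob [319 282  20  29 346] [485. -18.  50.] [456. -43.  27.] [518.  -1.  61.]
blob [432 299  12  14  55] [ 461. -267.   44.] [ 450. -276.   36.] [ 479. -250.   50.]
blob [347 315  18  13  66] [427. -77.  44.] [419. -99.  38.] [445. -62.  51.]
```

```bash
python3 -m creep '{"hand":[1,1,1,1,1,1,1,1],"xyz":[[0,0,-0.025],[0,0,-0.025],[0,0,-0.025],[0,0,-0.025],[0,0,-0.025],[0,0,-0.025],[0,0,-0.025],[0,0,-0.025]],"turn":[0.139,0.139,0.139,0.139,0.139,0.139,0.139,0.139]}'; cat >> h.py <<'E'
def go(x,y,z,yaw=None):
    "print tool-frame shift to TCP x,y,z; and turn so tool x has world angle yaw"
    s=get_state();R=s['orientation'];d=R.T@(np.array([x,y,z])-s['ee_pos'])
    a=np.arctan2(R[1,0],R[0,0]);t=0 if yaw is None else -((yaw-a+np.pi)%(2*np.pi)-np.pi)
    print('t',round(s['time_s'],2),'pos',s['ee_pos'].round(1),'yaw',round(a,4),'tilt',R[:2,2].round(4),'shift mm',d.round(1),'turn',round(t,4),'F',np.round(s['ft_force'],1),'gap',round(s['finger_gap'],1),'q',np.round(s['joint_positions'],2))
    return d
E
python3 -c "
from h import *
go(511,-156,430,.194);print(camera('wrist')['T_tool_cam'].round(3).tolist())"
```

```text
time_s: 0.9
ee_pos: [148.3, 551.9, 410.7]
orientation: [[0.989, 0.15, -0.01], [0.15, -0.988, -0.02], [-0.013, 0.018, -1.0]]
ft_force: [1.0, 1.2, 0.6]
finger_gap: 92.0
t 0.9 pos [148.3 551.9 410.7] yaw 0.1507 tilt [-0.0101 -0.0196] shift mm [252.  754.6  -9.1] turn -0.0433 F [1.  1.2 0.6] gap 92.0 q [1.1  0.12 1.26 0.   1.78 0.95]
[[1.0, 0.0, 0.001, 0.126], [0.0, -0.97, -0.243, -67.633], [0.001, 0.243, -0.97, -169.745], [0.0, 0.0, 0.0, 1.0]]
```

```bash
python3 -m creep '{"hand":[1,1,1,1,1,1,1,1,1,1,1],"xyz":[[0,0,0],[0.0160,0.0455,0.004],[0.0160,0.0455,0.004],[0.0160,0.0455,0.004],[0.0160,0.0455,0.004],[0.0160,0.0455,0.004],[0.0160,0.0455,0.004],[0.0160,0.0455,0.004],[0.0160,0.0455,0.004],[0.0160,0.0455,0.004],[0,0,0]],"turn":[0,-0.04,0,0,0,0,0,0,0,0,0]}';python3 -c "
from h import *
go(511,-130,330,.18)"
```

```text
time_s: 2.05
ee_pos: [371.9, 165.2, 361.9]
orientation: [[0.975, 0.221, -0.026], [0.22, -0.975, -0.025], [-0.031, 0.019, -0.999]]
ft_force: [-0.6, -0.4, -1.3]
finger_gap: 91.8
t 2.05 pos [371.9 165.2 361.9] yaw 0.2224 tilt [-0.0263 -0.0253] shift mm [ 71.5 318.   35.7] turn 0.0424 F [-0.6 -0.4 -1.3] gap 91.8 q [ 0.14 -0.32  1.76 -0.02  1.73 -0.09]
```

```bash
python3 -m creep '{"hand":[1,1,1,1,1,1,1,1,1,1,1,1],"xyz":[[0.0065,0.029,0.003],[0.0065,0.029,0.003],[0.0065,0.029,0.003],[0.0065,0.029,0.003],[0.0065,0.029,0.003],[0.0065,0.029,0.003],[0.0065,0.029,0.003],[0.0065,0.029,0.003],[0.0065,0.029,0.003],[0.0065,0.029,0.003],[0.0065,0.029,0.003],[0,0,0]],"turn":[0.04,0,0,0,0,0,0,0,0,0,0,0]}';python3 - <<'E'
from h import *
go(511,-130,330,.18)
s=get_state();c=camera('wrist');np.savez('w1.npz',**c,o=s['orientation'],p=s['ee_pos']);cv2.imwrite('pics/w1.png',c['pixels'][:,:,::-1])
s=get_state();print(s['orientation'][:2,2])
E
```

```text
time_s: 3.25
ee_pos: [501.4, -136.1, 309.5]
orientation: [[0.975, 0.216, -0.052], [0.216, -0.976, -0.013], [-0.054, 0.002, -0.999]]
ft_force: [-0.3, 0.2, -0.4]
finger_gap: 91.8
t 3.25 pos [ 501.4 -136.1  309.5] yaw 0.2179 tilt [-0.0519 -0.0132] shift mm [  9.6  -3.8 -21. ] turn 0.0379 F [-0.3  0.2 -0.4] gap 91.8 q [-0.48  0.01  1.57 -0.04  1.6  -0.69]
[-0.05210769 -0.01225322]
```

View pics/w1.png

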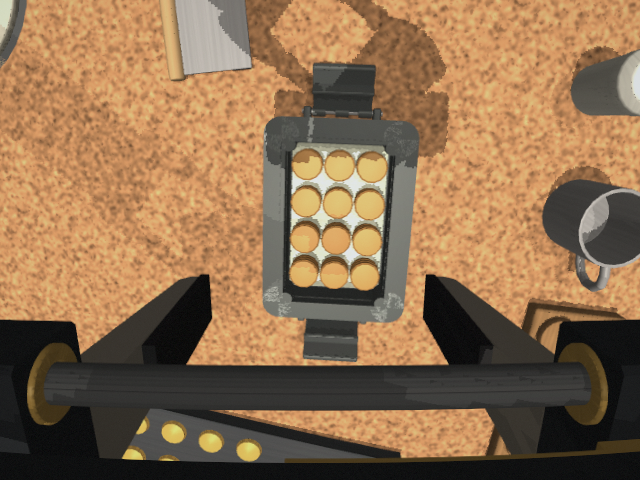

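```bash
cat >> h.py <<'E'
def carrier(c,s,box,k0,clipless=True):
    hsv=cv2.cvtColor(c['pixels'],cv2.COLOR_RGB2HSV);P=cloud(c,s);x0,y0,x1,y1=box
    m=np.zeros((480,640),np.uint8);g=(hsv[...,1]<95)&(P[...,2]>25);m[y0:y1,x0:x1]=g[y0:y1,x0:x1]
    k=big(m);f=np.zeros((480,640),np.uint8);cv2.drawContours(f,[k],-1,1,-1)
    f=cv2.morphologyEx(f,cv2.MORPH_OPEN,cv2.getStructuringElement(2,(k0,k0)))
    return big(f),P,m
E
python3 - <<'E'
from h import *
d=dict(np.load('w1.npz'));s=dict(orientation=d['o'],ee_pos=d['p'])
k,P,m=carrier(d,s,(225,40,424,365),85)
Q=ray(d,k,45,s);print('w ledge',rect(Q))
M=P[...,2]; 
for a,b in((50,62),(40,49)):
    mm=(M>a)&(M<b)&(m>0);print(a,mm.sum(),np.median(P[mm],0))
im=d['pixels'][:,:,::-1].copy();cv2.drawContours(im,[k],-1,(0,0,255),1)
c=dict(np.load('top0.npz'));k2,P2,m2=carrier(c,None,(300,225,475,340),47)
print('top ledge',rect(ray(c,k2,45)))
im2=c['pixels'][:,:,::-1].copy();cv2.drawContours(im2,[k2],-1,(0,0,255),1)
cv2.imwrite('pics/chk.png',np.hstack([im[30:380,200:500],cv2.resize(im2[220:345,295:480],None,fx=2.4,fy=2.4)[:300].copy() if 0 else cv2.resize(im2[220:345,295:480],(444,350))]))
# clips: points beyond the ledge end, in carrier frame guess
C=np.array([511,-155.5,0]);a=1.75;ey=np.array([np.cos(a),np.sin(a),0]);ex=np.array([ey[1],-ey[0],0])
for D,PP in((d,P),(c,P2)):
    L=(PP-C)@np.c_[ex,ey,[0,0,1]]
    for sg in(1,-1):
        mm=(abs(L[...,0])<24)&(sg*L[...,1]>125)&(sg*L[...,1]<175)&(L[...,2]>25)&(L[...,2]<80)
        y=sg*L[mm][:,1]-115;z=L[mm][:,2]-20;r=np.hypot(y,z);print(sg,mm.sum(),'angle',np.median(np.arctan2(y,z)[r>30]).round(2),'rmax',r.max().round(1))
E
```

```text
w ledge (array([ 513.8, -164.2]), array([155.6, 226.2]), 1.7573)
50 5149 [ 510.59362381 -151.22036691   56.0320394 ]
40 11632 [ 506.32865911 -130.62903064   44.80392997]
top ledge (array([ 512.3, -163.6]), array([156. , 224.8]), 1.755)
1 1690 angle 0.73 rmax 52.4
-1 1500 angle 0.62 rmax 56.7
1 295 angle 0.72 rmax 54.2
-1 304 angle 0.6 rmax 60.1
```

View pics/chk.png

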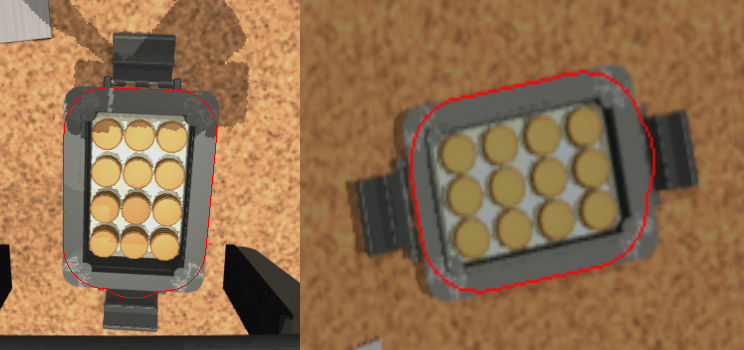

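```bash
cat >> h.py <<'E'
def ends(K,C,a):
    "K contour points on z=45; edges in the carrier frame guess"
    ey=np.array([np.cos(a),np.sin(a)]);ex=np.array([ey[1],-ey[0]]);L=(K[:,:2]-C)@np.c_[ex,ey]
    b=(abs(L[:,0])>38)&(abs(L[:,0])<62);o=[]
    for sg in(1,-1):
        q=b&(sg*L[:,1]>95)&(sg*L[:,1]<122);o.append(np.median(L[q,1]))
    w=[]
    for sg in(1,-1):
        q=(abs(L[:,1])<85)&(sg*L[:,0]>60);p=np.polyfit(L[q,1],L[q,0],1);w.append(p)
    print('y ends',np.round(o,1),'x sides (slope,off)',np.round(w,3).tolist())
    n=np.array([(w[0][1]+w[1][1])/2,sum(o)/2]);print('centre',(C+n@np.c_[ex,ey].T).round(1),'angle',a-np.mean([w[0][0],w[1][0]]))
E
python3 - <<'E'
from h import *
d=dict(np.load('w1.npz'));s=dict(orientation=d['o'],ee_pos=d['p'])
_,P,m=carrier(d,s,(225,40,424,365),85);ends(ray(d,big(m),45,s),np.array([511.5,-156]),1.756)
c=dict(np.load('top0.npz'));_,P2,m2=carrier(c,None,(300,225,475,340),47);ends(ray(c,big(m2),45),np.array([511.5,-156]),1.756)
E
```

```text
y ends [ 104.1 -110.8] x sides (slope,off) [[0.008, 77.532], [0.003, -76.868]]
centre [ 512.4 -159.2] angle 1.7508048192478058
y ends [ 104.1 -109.4] x sides (slope,off) [[0.005, 76.149], [0.005, -77.354]]
centre [ 511.4 -158.7] angle 1.750825033021026
```

```bash
python3 - <<'E'
from h import *
go(528.6,206,200,.194)
E
python3 -m creep '{"hand":[1,1,1,1,1,1,1,1,1,1,1,1],"xyz":[[-0.004,-0.029,0.005],[-0.004,-0.029,0.005],[-0.004,-0.029,0.005],[-0.004,-0.029,0.005],[-0.004,-0.029,0.005],[-0.004,-0.029,0.005],[-0.004,-0.029,0.005],[-0.004,-0.029,0.005],[-0.004,-0.029,0.005],[-0.004,-0.029,0.005],[-0.004,-0.029,0.005],[0,0,0]],"turn":[0,0,0,0,0,0,0,0,0,0,0,0]}'; python3 -c "
from h import *
go(528.6,206,200,.194)"
```

```text
t 3.3 pos [ 501.  -134.5  309.8] yaw 0.2188 tilt [-0.0521 -0.0123] shift mm [ 106.6 -326.5  104. ] turn 0.0248 F [-0.4  0.5  0.8] gap 92.2 q [-0.47  0.    1.58 -0.03  1.6  -0.69]
time_s: 4.5
ee_pos: [363.6, 192.6, 249.9]
orientation: [[0.967, 0.249, -0.062], [0.249, -0.969, -0.005], [-0.061, -0.011, -0.998]]
ft_force: [0.2, -0.3, -0.4]
finger_gap: 91.6
t 4.5 pos [363.6 192.6 249.9] yaw 0.2519 tilt [-0.0617 -0.0046] shift mm [165.9  28.6  39.6] turn 0.0579 F [ 0.2 -0.3 -0.4] gap 91.6 q [ 0.19 -0.26  1.93  0.01  1.53 -0.07]
```

```bash
python3 -m creep '{"hand":[1,1,1,1,1,1,1,1,1,1,1,1],"xyz":[[0.015,0.0025,0.003],[0.015,0.0025,0.003],[0.015,0.0025,0.003],[0.015,0.0025,0.003],[0.015,0.0025,0.003],[0.015,0.0025,0.003],[0.015,0.0025,0.003],[0.015,0.0025,0.003],[0.015,0.0025,0.003],[0.015,0.0025,0.003],[0.015,0.0025,0.003],[0,0,0]],"turn":[0.02,0.02,0.02,0,0,0,0,0,0,0,0,0]}'; python3 -c "
from h import *
go(528.6,206,200,.194)"
```

```text
time_s: 5.7
ee_pos: [524.6, 204.0, 203.2]
orientation: [[0.975, 0.213, -0.066], [0.213, -0.977, -0.007], [-0.066, -0.007, -0.998]]
ft_force: [-0.2, 1.0, 0.6]
finger_gap: 91.8
t 5.7 pos [524.6 204.  203.2] yaw 0.2155 tilt [-0.0656 -0.0069] shift mm [ 4.5 -1.1  2.9] turn 0.0215 F [-0.2  1.   0.6] gap 91.8 q [ 0.15  0.19  1.59  0.    1.43 -0.06]
```

```bash
python3 -m creep '{"hand":[1,1,1,1,1,1,1,1],"xyz":[[0,0,0],[0,0,0],[0,0,0],[0,0,0],[0,0,0],[0,0,0],[0,0,0],[0,0,0]],"turn":[0,0,0,0,0,0,0,0]}'; python3 -c "
from h import *
go(528.6,206,200,.194)"; python3 -m creep '{"hand":[1,1,1,1],"xyz":[[0,0,-0.03],[0,0,-0.03],[0,0,-0.03],[0,0,0]],"turn":[0,0,0,0]}';python3 -m creep '{"hand":[1,1,1,1],"xyz":[[0,0,0.03],[0,0,0.03],[0,0,0.03],[0,0,0]],"turn":[0,0,0,0]}'
```

```text
time_s: 6.5
ee_pos: [521.7, 204.5, 204.5]
orientation: [[0.974, 0.216, -0.066], [0.216, -0.976, -0.007], [-0.066, -0.007, -0.998]]
ft_force: [0.2, 0.5, 0.2]
finger_gap: 91.8
t 6.5 pos [521.7 204.5 204.5] yaw 0.2185 tilt [-0.0657 -0.007 ] shift mm [7.3 0.  4. ] turn 0.0245 F [0.2 0.5 0.2] gap 91.8 q [ 0.16  0.18  1.59  0.    1.43 -0.06]
time_s: 6.9
ee_pos: [526.9, 204.9, 295.7]
orientation: [[0.974, 0.216, -0.07], [0.216, -0.976, -0.008], [-0.07, -0.008, -0.998]]
ft_force: [0.9, 0.3, 0.4]
finger_gap: 91.9
time_s: 7.3
ee_pos: [521.0, 204.2, 202.6]
orientation: [[0.974, 0.216, -0.067], [0.216, -0.976, -0.007], [-0.067, -0.007, -0.998]]
ft_force: [-0.4, 0.0, -1.0]
finger_gap: 91.8
```

```bash
g(){ python3 -c "
from h import *
go(528.6,206,200,.194)"; }
python3 -m creep '{"hand":[1,1,1,1,1],"xyz":[[-0.045,-0.01,0],[-0.045,-0.01,0],[-0.045,-0.01,0],[0,0,0],[0,0,0]],"turn":[0,0,0,0,0]}' >/dev/null; g
python3 -m creep '{"hand":[1,1,1,1,1],"xyz":[[0.045,0.01,0],[0.045,0.01,0],[0.045,0.01,0],[0,0,0],[0,0,0]],"turn":[0,0,0,0,0]}'>/dev/null; g
python3 -m creep '{"hand":[1,1,1,1,1],"xyz":[[0,0,0],[0,0,0],[0,0,0],[0,0,0],[0,0,0]],"turn":[0.13,0.13,0.13,0,0]}'>/dev/null; g
python3 -m creep '{"hand":[1,1,1,1,1],"xyz":[[0,0,0],[0,0,0],[0,0,0],[0,0,0],[0,0,0]],"turn":[-0.13,-0.13,-0.13,0,0]}'>/dev/null; g
```

```text
t 7.8 pos [378.  203.8 210.8] yaw 0.2174 tilt [-0.0721 -0.0079] shift mm [ 1.479e+02  3.030e+01 -1.000e-01] turn 0.0234 F [-0.1  0.4  0.3] gap 91.7 q [ 0.21 -0.17  1.93  0.01  1.45 -0.01]
t 8.3 pos [525.2 203.1 200.4] yaw 0.2167 tilt [-0.07   -0.0074] shift mm [ 4.  -2.   0.1] turn 0.0227 F [ 0.5 -0.3  0.3] gap 92.1 q [ 0.15  0.2   1.59  0.    1.43 -0.06]
t 8.8 pos [525.6 203.4 203.7] yaw -0.1849 tilt [-0.0658 -0.0067] shift mm [ 2.7 -3.1  3.5] turn -0.3789 F [0.3 0.1 0.2] gap 92.1 q [0.15 0.19 1.58 0.   1.43 0.34]
t 9.3 pos [525.1 203.9 206.2] yaw 0.2304 tilt [-0.0624 -0.0061] shift mm [ 4.2 -1.2  5.9] turn 0.0364 F [ 0.5 -0.7 -0.4] gap 91.8 q [ 0.15  0.19  1.58  0.    1.43 -0.08]
```

```bash
g(){ python3 -c "
from h import *
go(528.6,206,200,.194)"; }
python3 -m creep '{"hand":[1,1,1,1,1,1],"xyz":[[0,0,0],[0,0,0],[0,0,0],[0,0,0],[0,0,0],[0,0,0]],"turn":[0.14,0.14,0.14,0.14,0.14,0.14]}' >/dev/null; g
python3 -m creep '{"hand":[1,1,1,1,1,1],"xyz":[[0,0,0],[0,0,0],[0,0,0],[0,0,0],[0,0,0],[0,0,0]],"turn":[-0.14,-0.14,-0.14,-0.14,-0.14,-0.14]}' >/dev/null; g
python3 -m creep '{"hand":[1,1,1,1,1,1],"xyz":[[0,0,0],[0,0,0],[0,0,0],[0,0,0],[0,0,0],[0,0,0]],"turn":[0.02,-0.02,0.02,-0.02,0.02,-0.02]}' >/dev/null; g
```

```text
t 9.9 pos [524.9 204.1 207.2] yaw -0.6534 tilt [-0.061  -0.0058] shift mm [ 2.1 -4.   6.9] turn -0.8474 F [-0.6  0.3 -0.2] gap 92.0 q [0.15 0.18 1.59 0.   1.43 0.81]
t 10.5 pos [524.7 204.3 208.1] yaw 0.2025 tilt [-0.0599 -0.0055] shift mm [ 4.7 -0.8  7.8] turn 0.0085 F [ 0.  -0.6 -0. ] gap 91.9 q [ 0.15  0.18  1.59  0.    1.43 -0.05]
t 11.1 pos [524.6 204.4 208.4] yaw 0.1897 tilt [-0.0594 -0.0055] shift mm [ 4.7 -0.8  8.1] turn -0.0043 F [-0.3 -0.3  0.6] gap 91.9 q [ 0.15  0.18  1.59  0.    1.43 -0.04]
```

```bash
g(){ python3 -c "
from h import *
go(528.6,206,200,.194)"; }
python3 -m creep '{"hand":[1,1,1,1,1,1,1,1],"xyz":[[-0.02,-0.004,-0.002],[-0.02,-0.004,-0.002],[-0.02,-0.004,-0.002],[-0.02,-0.004,-0.002],[-0.02,-0.004,-0.002],[-0.02,-0.004,-0.002],[-0.02,-0.004,-0.002],[-0.02,-0.004,-0.002]],"turn":[0,0,0,0,0,0,0,0]}' >/dev/null; g
python3 -m creep '{"hand":[1,1,1,1],"xyz":[[0.05,0.01,0],[0.05,0.01,0],[0.05,0.01,0],[0.01,0,0]],"turn":[0,0,0,0]}'>/dev/null; g
python3 -m creep '{"hand":[1,1,1,1],"xyz":[[0.001,0,0],[0.001,0,0],[0.001,0,0],[0.001,0,0]],"turn":[0,0,0,0]}'>/dev/null; g
```

```text
t 11.9 pos [358.2 205.1 234.1] yaw 0.1901 tilt [-0.0595 -0.0054] shift mm [169.2  31.4  23.9] turn -0.0039 F [-0.4  0.8 -0. ] gap 91.7 q [ 0.22 -0.25  1.95  0.01  1.5   0.03]
t 12.3 pos [516.3 206.3 225.4] yaw 0.1952 tilt [-0.0562 -0.0045] shift mm [13.4  2.8 24.6] turn 0.0012 F [-0.7  0.5 -0.1] gap 91.8 q [ 0.16  0.15  1.59  0.    1.46 -0.04]
t 12.7 pos [518.7 207.5 225.2] yaw 0.1961 tilt [-0.058  -0.0046] shift mm [10.9  3.6 24.6] turn 0.0021 F [ 0.1  0.4 -0.1] gap 92.0 q [ 0.16  0.16  1.58  0.    1.46 -0.04]
```

```bash
python3 -c "
from h import *
go(527.5,205.8,75,.194)"
python3 -m creep '{"hand":[1,1,1,1,1,1,1,1],"xyz":[[0.002,0.001,0.019],[0.002,0.001,0.019],[0.002,0.001,0.019],[0.002,0.001,0.019],[0.002,0,0.019],[0.002,0,0.019],[0.002,0,0.019],[0.001,0,0.012]],"turn":[0,0,0,0,0,0,0,0]}' >/dev/null;python3 -c "
from h import *
go(527.5,205.8,58,.194)"
```

```text
t 12.7 pos [518.7 207.5 225.2] yaw 0.1961 tilt [-0.058  -0.0046] shift mm [ 17.    4.4 149.5] turn 0.0021 F [ 0.1  0.4 -0.1] gap 92.0 q [ 0.16  0.16  1.58  0.    1.46 -0.04]
t 13.5 pos [524.8 208.3  82.4] yaw 0.2007 tilt [-0.0455 -0.0025] shift mm [ 3.2  3.2 24.3] turn 0.0067 F [-0.1  0.7  0.6] gap 92.0 q [ 0.16  0.3   1.7   0.01  1.18 -0.04]
```

```bash
python3 -m creep '{"hand":[1,1,1,1],"xyz":[[0.001,0.001,0.009],[0.001,0.001,0.008],[0.001,0.001,0.005],[0,0,0.002]],"turn":[0,0,0,0]}' >/dev/null;python3 - <<'E'
from h import *
go(527.5,205.8,57,.194)
s=get_state();c=camera('wrist');P=cloud(c,s);h=P[...,2];cv2.imwrite('pics/w2.png',c['pixels'][:,:,::-1])
m=(h>66)&(h<90)&(abs(P[...,0]-528)<50)&(abs(P[...,1]-206)<70);print(m.sum(),np.nanmedian(P[m],0) if m.any() else '')
E
```

```text
t 13.9 pos [526.9 206.1  57.4] yaw 0.2015 tilt [-0.0449 -0.0024] shift mm [0.6 0.4 0.4] turn 0.0075 F [ 0.9 -0.4  0.5] gap 92.1 q [ 0.16  0.34  1.71  0.01  1.13 -0.05]
13620 [527.38905149 219.73235571  81.32633706]
```

View pics/w2.png

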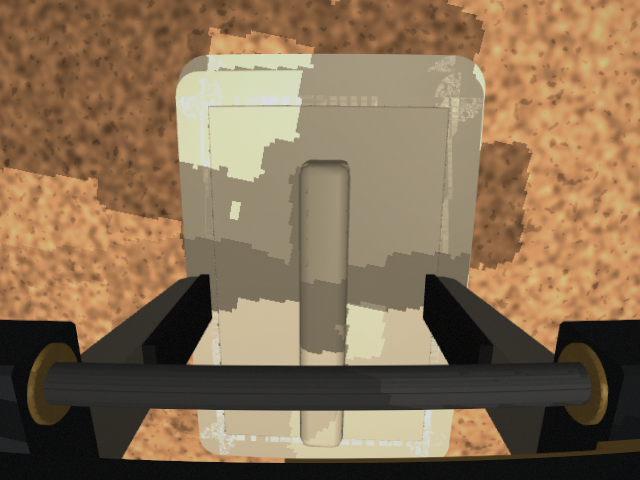

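```bash
python3 -m creep '{"hand":[-1,-1,-1,-1,-1,-1,-1,-1,-1,-1],"xyz":[[0,0,0],[0,0,0],[0,0,0],[0,0,0],[0,0,0],[0,0,0],[0,0,0],[0,0,0],[0,0,0],[0,0,0]],"turn":[0,0,0,0,0,0,0,0,0,0]}' 30 >/dev/null;python3 - <<'E'
from h import *
go(527.5,205.8,57,.194)
E
python3 -m creep '{"hand":[-1,-1,-1,-1,-1,-1],"xyz":[[0,0,0.001],[0,0,0.001],[0,0,0.001],[0,0,0.001],[0,0,0.0],[0,0,0.0]],"turn":[0,0,0,0,0,0]}' 45 >/dev/null;python3 - <<'E'
from h import *
go(527.5,205.8,57,.194)
E
```

```text
t 14.95 pos [528.5 206.4  59.4] yaw 0.2013 tilt [-0.0412 -0.0018] shift mm [-1.   0.4  2.4] turn 0.0073 F [-0.4 -0.7 -0.5] gap 17.7 q [ 0.16  0.34  1.71  0.01  1.13 -0.05]
t 15.55 pos [528.5 206.4  59.5] yaw 0.2011 tilt [-0.0419 -0.0024] shift mm [-1.   0.4  2.5] turn 0.0071 F [-0.4  0.2 -0.3] gap 17.5 q [ 0.16  0.34  1.71  0.    1.14 -0.05]
```

```bash
python3 -m creep '{"hand":[-1,-1,-1,-1,-1,-1,-1,-1,-1],"xyz":[[0,0,-0.005],[0,0,-0.012],[0,0,-0.016],[0,0,-0.016],[0,0,-0.016],[0,0,-0.016],[0,0,-0.016],[0,0,-0.01],[0,0,0]],"turn":[0,0,0,0,0,0,0,0,0]}' 45 >/dev/null;python3 - <<'E'
from h import *
go(511.5,-158,180,.187)
c=camera('top');P=cloud(c);np.savez('top1.npz',**c)
s=get_state();print(s['ee_pos'],s['orientation'][:2,2])
c=camera('side');np.savez('side1.npz',**c);cv2.imwrite('pics/s1.png',c['pixels'][:,:,::-1])
E
```

```text
t 16.45 pos [531.  206.4 171.8] yaw 0.2017 tilt [-0.0472 -0.003 ] shift mm [-92.4 353.1  -6.2] turn 0.0147 F [ 0.4  0.5 -2.9] gap 17.2 q [ 0.16  0.22  1.62  0.    1.35 -0.05]
[530.53452461 206.35708293 170.930006  ] [-0.04840037 -0.00321457]
```

View pics/s1.png

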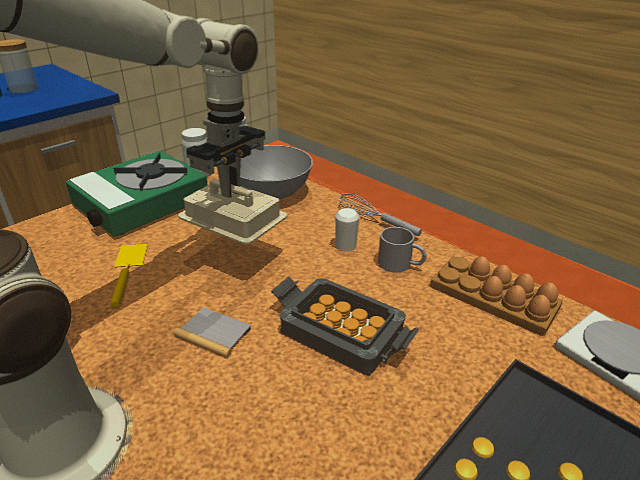

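```bash
cat >> h.py <<'E'
def coverplane(c,s,tcp,zt,w=None):
    P=cloud(c,w);hsv=cv2.cvtColor(c['pixels'],cv2.COLOR_RGB2HSV);R=s
    L=P-tcp;m=(np.hypot(L[...,0],L[...,1])<95)&(abs(P[...,2]-zt)<7)
    Q=P[m]
    for _ in range(4):
        A=np.c_[Q[:,:2]-tcp[:2],np.ones(len(Q))];p=np.linalg.lstsq(A,Q[:,2],rcond=None)[0];r=Q[:,2]-A@p;Q=Q[abs(r)<1.5+2*0]
    print(len(Q),'normal xy',(-p[:2]).round(4),'z at tcp',p[2].round(1))
E
python3 - <<'E'
from h import *
tcp=np.array([530.7,206.4,171.3])
for n in('side1','top1'):
    coverplane(dict(np.load(n+'.npz')),None,tcp,tcp[2]-59.5+46)
E
```

```text
1143 normal xy [ 0.0051 -0.0016] z at tcp 158.1
1086 normal xy [0.014 0.006] z at tcp 158.1
```

```bash
python3 -m creep '{"hand":[-1,-1,-1,-1,-1,-1,-1,-1,-1,-1,-1,-1],"xyz":[[-0.002,0.008,0],[-0.0038,0.0147,-0.0005],[-0.0038,0.0147,-0.0005],[-0.0038,0.0147,-0.0005],[-0.0038,0.0147,-0.0005],[-0.0038,0.0147,-0.0005],[-0.0038,0.0147,-0.0005],[-0.0038,0.0147,-0.0005],[-0.0038,0.0147,-0.0005],[-0.0038,0.0147,-0.0005],[-0.0038,0.0147,-0.0005],[-0.0038,0.0147,-0.0005]],"turn":[0,0,0,0,0,0,0,0,0,0,0,0]}' >/dev/null;python3 - <<'E'
from h import *
go(511.5,-158,180,.187)
E
```

```text
t 17.75 pos [515.1  12.  172.1] yaw 0.1961 tilt [-0.06   -0.0059] shift mm [-37.1 166.   -6.7] turn 0.0091 F [-0.6  0.7 -2.6] gap 17.4 q [-0.2   0.09  1.76 -0.02  1.35 -0.39]
```

```bash
python3 -m creep '{"hand":[-1,-1,-1,-1,-1,-1,-1,-1,-1,-1,-1,-1],"xyz":[[-0.0033,0.0147,-0.0005],[-0.0033,0.0147,-0.0005],[-0.0033,0.0147,-0.0005],[-0.0033,0.0147,-0.0005],[-0.0033,0.0147,-0.0005],[-0.0033,0.0147,-0.0005],[-0.0033,0.0147,-0.0005],[-0.0033,0.0147,-0.0005],[-0.0033,0.0147,-0.0005],[-0.0033,0.0147,-0.0005],[-0.002,0.006,0],[0,0,0]],"turn":[0.004,0.004,0,0,0,0,0,0,0,0,0,0]}' >/dev/null;python3 - <<'E'
from h import *
go(511.5,-158,180,.187)
s=get_state();c=camera('top');np.savez('top2.npz',**c);cv2.imwrite('pics/t2.png',c['pixels'][200:360,260:520,::-1].repeat(3,0).repeat(3,1))
c2=camera('side');np.savez('side2.npz',**c2)
for k in(c,c2):coverplane(k,None,s['ee_pos'],s['ee_pos'][2]-13.5)
E
```

```text
t 18.95 pos [ 501.  -166.1  177.7] yaw 0.1736 tilt [-0.0632 -0.006 ] shift mm [11.6 -6.2 -3. ] turn -0.0134 F [ 0.3 -0.2 -3.3] gap 17.7 q [-0.53  0.12  1.72 -0.04  1.36 -0.69]
738 normal xy [0.0238 0.0044] z at tcp 164.3
2238 normal xy [0.0186 0.0017] z at tcp 164.9
```

View pics/t2.png

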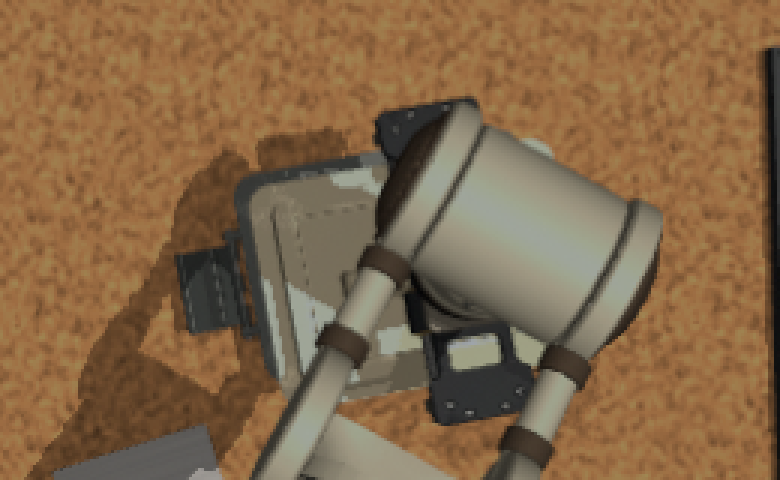

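```bash
cat >> h.py <<'E'
def toprect(c,C,zt,nrm=(0,0),w=None,tol=2.5,name=None):
    P=cloud(c,w);hsv=cv2.cvtColor(c['pixels'],cv2.COLOR_RGB2HSV)
    zz=zt-(P[...,0]-C[0])*nrm[0]-(P[...,1]-C[1])*nrm[1]
    m=(np.hypot(P[...,0]-C[0],P[...,1]-C[1])<135)&(abs(P[...,2]-zz)<tol)&(hsv[...,2]>60)
    m=cv2.morphologyEx(m.astype(np.uint8),cv2.MORPH_OPEN,np.ones((3,3)))
    if name:cv2.imwrite(name,m[150:400,150:450]*255)
    Q=P[m>0];print(len(Q),rect(Q));return Q
E
python3 - <<'E'
from h import *
c=dict(np.load('side0.npz'))
toprect(c,(528.4,206),46);toprect(c,(528.4,206),47.5,tol=1.5)
k,P,m=carrier(c,None,(265,270,425,372),35)
q=(abs(P[...,2]-45)<2.5)&(m>0);print('ledge side depth',rect(P[q]))
C=np.array([512,-159]);a=1.751;ey=np.array([np.cos(a),np.sin(a)]);ex=np.array([ey[1],-ey[0]]);L=(P[q][:,:2]-C)@np.c_[ex,ey]
print('percentiles x',np.percentile(L[:,0],[.5,99.5]).round(1),'y',np.percentile(L[abs(L[:,0])>40,1],[.5,99.5]).round(1))
c=dict(np.load('side2.npz'));
Q=toprect(c,(501,-166),164.5,(.02,.003),name='pics/m2.png')
E
```

```text
1456 (array([528.3, 206.4]), array([132.5, 191.5]), 1.7617)
171 (array([516.1, 201.3]), array([ 82.8, 152.6]), 2.0471)
ledge side depth (array([ 510. , -150.8]), array([159.8, 281.2]), 1.7522)
percentiles x [-79.4  77.4] y [-106.1  107.5]
3080 (array([ 499.5, -165.4]), array([131.9, 189.7]), 1.7459)
```

View pics/m2.png

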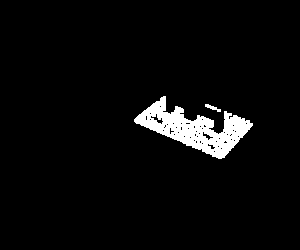

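```bash
python3 -c "
from h import *
go(512.4,-159.4,135,.179)"
python3 -m creep '{"hand":[-1,-1,-1,-1,-1,-1,-1],"xyz":[[0.003,-0.001,0.005],[0.0033,-0.001,0.009],[0.0025,-0.001,0.009],[0.0025,-0.001,0.009],[0.0015,-0.001,0.007],[0.001,0,0.003],[0,0,0]],"turn":[0,0,0,0,0,0,0]}' >/dev/null;python3 - <<'E'
from h import *
go(512.4,-159.4,135,.179)
s=get_state();c2=camera('side');np.savez('side3.npz',**c2)
p=s['ee_pos'];z=p[2]-13;coverplane(c2,None,p,z);Q=toprect(c2,p,z,(.02,.003))
E
```

```text
t 19.05 pos [ 501.2 -165.   177.7] yaw 0.1748 tilt [-0.0631 -0.0057] shift mm [14.7 -3.4 41.9] turn -0.0042 F [ 0.4  0.4 -2.5] gap 17.3 q [-0.52  0.12  1.72 -0.04  1.36 -0.69]
t 19.75 pos [ 511.6 -153.8  129.3] yaw 0.179 tilt [-0.0659 -0.0035] shift mm [-0.6  5.6 -5.7] turn 0.0 F [ 0.2  0.2 -2.6] gap 17.4 q [-0.5   0.19  1.74 -0.04  1.27 -0.66]
2062 normal xy [ 0.0224 -0.0004] z at tcp 116.4
2755 (array([ 509.6, -153.5]), array([129.5, 189.4]), 1.7518)
```

```bash
python3 -m creep '{"hand":[-1,-1,-1,-1],"xyz":[[0.0003,0.0017,0],[0,0.0017,0],[0,0.0017,0],[0,0,0]],"turn":[0,0,0,0]}' >/dev/null;python3 - <<'E'
from h import *
go(512.8,-159,135,.179)
s=get_state();c2=camera('side');np.savez('side4.npz',**c2);cv2.imwrite('pics/s4.png',c2['pixels'][210:390,220:470,::-1].repeat(3,0).repeat(3,1))
p=s['ee_pos'];z=p[2]-13;coverplane(c2,None,p,z);Q=toprect(c2,p,z,(.02,.003))
w=camera('wrist')
cv2.imwrite('pics/w4.png',w['pixels'][:,:,::-1])
E
```

```text
t 20.2 pos [ 513.8 -160.2  131. ] yaw 0.1784 tilt [-0.0632 -0.0052] shift mm [-1.  -1.4 -3.9] turn -0.0006 F [-0.4  0.1 -2.8] gap 17.6 q [-0.51  0.19  1.73 -0.04  1.27 -0.67]
2138 normal xy [0.0194 0.0016] z at tcp 118.1
2913 (array([ 511.9, -159.4]), array([130.1, 190.5]), 1.7605)
```

View pics/s4.png

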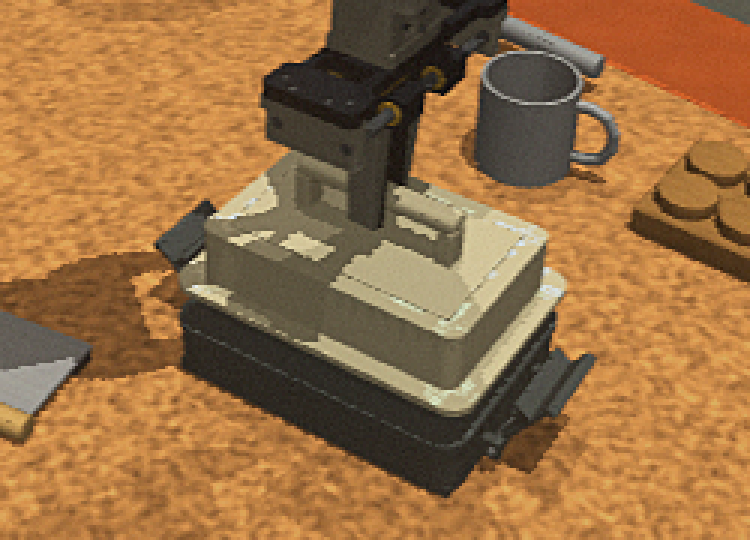

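```bash
python3 -m creep '{"hand":[-1,-1,-1,-1,-1,-1],"xyz":[[0.0002,-0.0003,0.004],[0.0002,-0.0003,0.004],[0.0002,-0.0002,0.004],[0.0002,0,0.004],[0.0002,0,0.004],[0,0,0]],"turn":[0,0,0,0,0,0]}' >/dev/null;python3 - <<'E'
from h import *
go(512.8,-159,104,.179)
s=get_state();c2=camera('side');np.savez('side5.npz',**c2)
p=s['ee_pos'];z=p[2]-13;coverplane(c2,None,p,z);Q=toprect(c2,p,z,(.02,.003))
E
```

```text
t 20.9 pos [ 512.8 -158.6  108.6] yaw 0.1786 tilt [-0.0644 -0.0043] shift mm [0.2 0.4 4.6] turn -0.0004 F [ 0.6  0.5 -2. ] gap 17.8 q [-0.5   0.22  1.75 -0.04  1.23 -0.67]
2022 normal xy [0.0224 0.001 ] z at tcp 95.7
2785 (array([ 510.2, -158.6]), array([129.7, 188.6]), 1.7443)
```

```bash
python3 -m creep '{"hand":[-1,-1,-1,-1],"xyz":[[0.0003,0,0.003],[0.0002,0,0.003],[0,0,0.002],[0,0,0]],"turn":[0,0,0,0]}' >/dev/null;python3 - <<'E'
from h import *
go(512.8,-159,104,.179)
s=get_state();c2=camera('side');np.savez('side5.npz',**c2)
p=s['ee_pos'];z=p[2]-13;coverplane(c2,None,p,z);Q=toprect(c2,p,z,(.02,.003))
E
```

```text
t 21.35 pos [ 514.3 -159.5  105.8] yaw 0.1786 tilt [-0.0617 -0.0062] shift mm [-1.3 -0.7  1.9] turn -0.0004 F [ 1.1  0.8 -1.5] gap 17.3 q [-0.5   0.22  1.75 -0.04  1.22 -0.67]
2114 normal xy [ 0.0134 -0.0003] z at tcp 93.0
2860 (array([ 513.4, -159.2]), array([130.9, 189.2]), 1.7449)
```

```bash
python3 -m creep '{"hand":[-1,-1,-1,-1],"xyz":[[-0.0005,0,0.003],[-0.0005,0,0.004],[0,0,0.004],[0,0,0.003]],"turn":[0,0,0,0]}' >/dev/null;python3 - <<'E'
from h import *
go(512.8,-159,104,.179)
s=get_state();c2=camera('side');np.savez('side5.npz',**c2)
p=s['ee_pos'];z=p[2]-13;coverplane(c2,None,p,z);Q=toprect(c2,p,z,(.01,.0))
E
```

```text
t 21.8 pos [ 513.4 -160.2  104.2] yaw 0.1795 tilt [-0.0627 -0.0076] shift mm [-0.4 -1.3  0.2] turn 0.0005 F [-7.9  4.7 14.9] gap 17.3 q [-0.5   0.22  1.75 -0.04  1.22 -0.67]
2191 normal xy [-0.0047 -0.0032] z at tcp 91.5
2807 (array([ 512.6, -160.2]), array([130.8, 189.7]), 1.7643)
```

```bash
python3 -m creep '{"hand":[-1,0,0,1,1,1,1,1],"xyz":[[0,0,-0.001],[0,0,0],[0,0,0],[0,0,0],[0,0,0],[0,0,-0.01],[0,0,-0.02],[0,0,-0.02]],"turn":[0,0,0,0,0,0,0,0]}' >/dev/null;python3 - <<'E'
from h import *
go(512.8,-159,104,.179)
s=get_state();c2=camera('side');np.savez('side6.npz',**c2)
C=np.array([512,-159,0]);coverplane(c2,None,C,91);Q=toprect(c2,C,91)
E
```

```text
t 22.65 pos [ 514.8 -159.4  154. ] yaw 0.1795 tilt [-0.0682 -0.0057] shift mm [ 1.5 -0.4 50. ] turn 0.0005 F [ 0.5  0.1 -0.4] gap 71.4 q [-0.5   0.17  1.71 -0.04  1.32 -0.67]
2301 normal xy [-0.0034 -0.0019] z at tcp 91.4
3050 (array([ 513.4, -160.1]), array([131.1, 189.9]), 1.7547)
```

```bash
python3 -m creep '{"hand":[-1,-1,-1,-1,-1,-1,-1,-1,-1,-1,-1,-1],"xyz":[[0,0,-0.005],[0,-0.01,0],[0,-0.018,0],[0,-0.018,0],[0,-0.018,0],[0,-0.018,0],[0,-0.018,0],[0,-0.018,0],[0,-0.018,0],[0,-0.018,0],[0,-0.018,0],[0,0,0]],"turn":[0,0,0,0,0,0,0,0,0,0,0,0]}' >/dev/null;python3 - <<'E'
from h import *
C=np.array([512,-159]);a=1.751;ey=np.array([np.cos(a),np.sin(a)])
go(*(C+182*ey),80,.18)
s=get_state();c=camera('side');cw=camera('top')
np.savez('side7.npz',**c);np.savez('top7.npz',**cw)
A=np.array([C[0],C[1],0]);E3=np.r_[ey,0];X3=np.array([ey[1],-ey[0],0])
for D in(c,cw):
    L=(cloud(D)-A)@np.c_[X3,E3,[0,0,1]]
    for sg in(1,-1):
        mm=(abs(L[...,0])<26)&(sg*L[...,1]>120)&(sg*L[...,1]<172)&(L[...,2]>25)&(L[...,2]<80)
        y=sg*L[mm][:,1]-115;z=L[mm][:,2]-20;r=np.hypot(y,z);b=r>30
        print(sg,b.sum(),'angle',np.median(np.arctan2(y,z)[b]).round(2) if b.any() else '','top',(z[b].max()+20).round(1),'out',(y[b].max()+115).round(1))
E
```

```text
t 23.9 pos [475.3  30.2 156.8] yaw 0.1869 tilt [-0.0755 -0.0034] shift mm [ 7.9 11.5 76.3] turn 0.0069 F [ 0.6 -0.1 -0.2] gap 0.3 q [-0.18  0.02  1.87 -0.02  1.33 -0.36]
1 230 angle 0.82 top 58.6 out 160.1
-1 284 angle 0.51 top 66.3 out 148.9
1 35 angle 0.8 top 58.8 out 156.6
-1 319 angle 0.52 top 70.6 out 149.1
```

```bash
python3 -m creep '{"hand":[-1,-1,-1,-1,-1,-1,-1,-1,-1],"xyz":[[0.002,0.003,0.01],[0.002,0.003,0.016],[0.002,0.003,0.016],[0.001,0.002,0.016],[0.001,0,0.016],[0.001,0,0.016],[0.001,0,0.014],[0.001,0,0.008],[0,0,0]],"turn":[0,0,0,0,0,0,0,0,0]}' >/dev/null;python3 - <<'E'
from h import *
C=np.array([512,-159]);a=1.751;ey=np.array([np.cos(a),np.sin(a)])
go(*(C+168*ey),42,.18)
s=get_state();p=s['ee_pos'][:2]-C;print('Y',p@ey,'X',p@[ey[1],-ey[0]])
E
```

```text
t 24.9 pos [480.1  11.2  34.4] yaw 0.1759 tilt [-0.0776 -0.0052] shift mm [ 0.3  5.1 -7.7] turn -0.0041 F [0.5 0.5 0.4] gap 0.4 q [-0.21  0.21  1.93 -0.02  1.08 -0.38]
Y 173.12994569234408 X -0.8660612157134622
```

```bash
python3 -m creep '{"hand":[-1,-1,-1,-1,-1,-1,-1,-1],"xyz":[[0,0.003,-0.001],[0,0.004,-0.002],[0,0.004,-0.003],[0,0.004,-0.003],[0,0.004,-0.003],[0,0.004,-0.002],[0,0.004,-0.002],[0,0.004,-0.002]],"turn":[0,0,0,0,0,0,0,0]}' >/dev/null;cat >> h.py <<'E'
def stat():
    C=np.array([512,-159]);a=1.751;ey=np.array([np.cos(a),np.sin(a)])
    go(*(C),100,.18)
    s=get_state();p=s['ee_pos'][:2]-C;print('Y',(p@ey).round(1),'X',(p@[ey[1],-ey[0]]).round(1),'z',s['ee_pos'][2].round(1))
    A=np.array([C[0],C[1],0]);E3=np.r_[ey,0];X3=np.array([ey[1],-ey[0],0])
    for n in('side','top'):
        c=camera(n);hsv=cv2.cvtColor(c['pixels'],cv2.COLOR_RGB2HSV);L=(cloud(c)-A)@np.c_[X3,E3,[0,0,1]]
        for sg in(1,-1):
            mm=(abs(L[...,0])<30)&(sg*L[...,1]>112)&(sg*L[...,1]<172)&(L[...,2]>25)&(L[...,2]<78)
            y=sg*L[mm][:,1]-115;z=L[mm][:,2]-20;r=np.hypot(y,z);b=(r>30)&(r<57)
            if b.sum()>5:print(n,sg,b.sum(),'angle',np.median(np.arctan2(y,z)[b]).round(2),'top',(z[b].max()+20).round(1),'out',(y[b].max()+115).round(1))
        C3=np.array([512,-159,0])
        if n=='side':coverplane(c,None,C3,91);toprect(c,C3,91)
    return c
E
python3 -c "
from h import *
stat()"
```

```text
t 25.7 pos [487.7 -19.5  56.2] yaw 0.1746 tilt [-0.0776  0.0003] shift mm [ -3.6 141.  -45.6] turn -0.0054 F [-0.2  0.1 -0.8] gap 0.6 q [-0.27  0.19  1.9  -0.02  1.13 -0.44]
Y 141.6 X 1.0 z 56.2
side 1 259 angle 0.19 top 74.8 out 147.8
side -1 332 angle 0.5 top 66.4 out 148.7
2318 normal xy [-0.0031 -0.0006] z at tcp 91.4
3108 (array([ 513.9, -160.2]), array([131.4, 189.3]), 1.7532)
top -1 370 angle 0.52 top 68.8 out 149.6
```

```bash
python3 -m creep '{"hand":[-1,-1,-1,-1,-1],"xyz":[[0,0.004,0],[0,0.004,0],[0,0.003,0],[0,0.003,0],[0,0.003,0]],"turn":[0,0,0,0,0]}' ;python3 -c "
from h import *
stat()"
```

```text
time_s: 26.3
ee_pos: [490.2, -30.2, 56.5]
orientation: [[0.982, 0.169, -0.08], [0.17, -0.985, 0.016], [-0.076, -0.029, -0.997]]
ft_force: [-2.7, 13.4, 7.5]
finger_gap: 0.6
t 26.3 pos [490.2 -30.2  56.5] yaw 0.1718 tilt [-0.0796  0.0159] shift mm [ -3.9 129.3 -47.1] turn -0.0082 F [-2.7 13.4  7.5] gap 0.6 q [-0.3   0.2   1.89 -0.01  1.13 -0.47]
Y 130.6 X 1.7 z 56.5
side 1 180 angle 0.01 top 76.5 out 139.6
side -1 338 angle 0.5 top 66.2 out 148.9
2324 normal xy [-0.004  -0.0004] z at tcp 91.4
3110 (array([ 513.1, -160.2]), array([131.5, 189.7]), 1.7566)
top -1 375 angle 0.53 top 68.6 out 149.1
```

```bash
python3 -m creep '{"hand":[-1,-1,-1,-1,-1,-1,-1,-1,-1,-1,-1],"xyz":[[0,-0.006,0],[0,-0.012,0],[0,-0.012,0],[0,0,-0.01],[0,0,-0.018],[0,0,-0.018],[0,0,-0.018],[0,0,-0.018],[0,0,-0.018],[0,0,-0.008],[0,0,0]],"turn":[0,0,0,0,0,0,0,0,0,0,0]}';python3 -c "
from h import *
stat()"
```

```text
time_s: 27.5
ee_pos: [494.4, -1.0, 173.1]
orientation: [[0.982, 0.172, -0.076], [0.173, -0.985, 0.01], [-0.073, -0.023, -0.997]]
ft_force: [-0.5, -0.5, 0.0]
finger_gap: 0.4
t 27.5 pos [494.4  -1.  173.1] yaw 0.1748 tilt [-0.0763  0.0104] shift mm [ -4.8 160.4  69.9] turn -0.0052 F [-0.5 -0.5  0. ] gap 0.4 q [-0.24  0.05  1.8  -0.01  1.37 -0.41]
Y 158.6 X 11.0 z 173.1
side 1 157 angle 0.01 top 76.1 out 123.1
side -1 336 angle 0.51 top 66.7 out 148.4
2322 normal xy [-0.0029 -0.    ] z at tcp 91.4
3104 (array([ 513.3, -160.3]), array([130.4, 190.5]), 1.7588)
top -1 375 angle 0.52 top 68.8 out 148.8
```

```bash
python3 -m creep '{"hand":[-1,-1,-1,-1,-1,-1,-1,-1,-1,-1],"xyz":[[0,0.01,0],[-0.0005,0.02,-0.0006],[-0.0005,0.02,-0.0006],[-0.0005,0.02,-0.0006],[-0.0005,0.02,-0.0006],[-0.0005,0.02,-0.0006],[-0.0005,0.02,-0.0006],[-0.0005,0.02,-0.0006],[-0.0005,0.02,-0.0006],[-0.0005,0.02,-0.0006]],"turn":[0,0,0,0,0,0,0,0,0,0]}'; python3 -m creep '{"hand":[-1,-1,-1,-1,-1,-1,-1,-1],"xyz":[[-0.0005,0.02,-0.0006],[-0.0005,0.02,-0.0006],[-0.0005,0.02,-0.0006],[-0.0005,0.02,-0.0006],[-0.0005,0.02,-0.0006],[-0.0005,0.02,-0.0006],[-0.0005,0.016,-0.0006],[0,0,0]],"turn":[0,0,0,0,0,0,0,0]}' >/dev/null;python3 -c "
from h import *
stat()"
```

```text
time_s: 28.6
ee_pos: [515.8, -197.5, 159.8]
orientation: [[0.98, 0.174, -0.098], [0.176, -0.984, 0.018], [-0.094, -0.035, -0.995]]
ft_force: [0.2, 0.1, 0.3]
finger_gap: 0.3
t 29.4 pos [ 534.1 -345.8  153.8] yaw 0.1748 tilt [-0.1046  0.0213] shift mm [  16.  -185.6   59.8] turn -0.0052 F [ 0.1 -0.4  0.4] gap 0.4 q [-0.74  0.44  1.37 -0.06  1.42 -0.9 ]
Y -187.7 X -11.8 z 153.8
side 1 151 angle 0.01 top 75.8 out 122.1
side -1 333 angle 0.51 top 66.5 out 148.7
2359 normal xy [-0.0025 -0.0009] z at tcp 91.4
3080 (array([ 513.6, -160. ]), array([130.8, 189. ]), 1.7544)
top 1 90 angle 0.03 top 76.9 out 120.7
top -1 372 angle 0.52 top 69.9 out 149.6
```

```bash
python3 -m creep '{"hand":[-1,-1,-1,-1,-1,-1,-1,-1],"xyz":[[0.003,0,0.008],[0.003,0,0.016],[0.003,0,0.016],[0.003,0,0.016],[0.003,0,0.016],[0.003,0,0.016],[0.002,0,0.012],[0,0,0]],"turn":[0,0,0,0,0,0,0,0]}' >/dev/null;python3 -c "
from h import *
stat()"
```

```text
t 30.3 pos [ 542.2 -331.9   40. ] yaw 0.1806 tilt [-0.11    0.0272] shift mm [  -4.9 -178.1  -51.6] turn 0.0006 F [-0.2 -0.2  0.3] gap -0.1 q [-0.71  0.57  1.43 -0.05  1.24 -0.87]
Y -175.5 X -1.2 z 40.0
side 1 149 angle 0.01 top 76.3 out 123.5
side -1 183 angle 0.49 top 66.2 out 148.5
2305 normal xy [-0.0027 -0.0002] z at tcp 91.5
3068 (array([ 513.7, -160.1]), array([131.5, 189.2]), 1.7515)
top 1 101 angle 0.03 top 77.0 out 120.6
top -1 233 angle 0.49 top 69.3 out 148.8
```

```bash
python3 -m creep '{"hand":[-1,-1,-1,-1,-1,-1,-1,-1,-1,-1],"xyz":[[0,-0.004,-0.001],[0,-0.005,-0.002],[0,-0.005,-0.002],[0,-0.004,-0.003],[0,-0.004,-0.002],[0,-0.004,-0.002],[0,-0.004,-0.001],[0,-0.004,-0.001],[0,-0.003,0],[0,-0.003,0]],"turn":[0,0,0,0,0,0,0,0,0,0]}' ;python3 -c "
from h import *
stat()"
```

```text
time_s: 31.4
ee_pos: [540.2, -294.6, 65.1]
orientation: [[0.98, 0.175, -0.1], [0.177, -0.984, 0.016], [-0.095, -0.033, -0.995]]
ft_force: [-0.0, -0.7, 1.2]
finger_gap: 0.5
t 31.4 pos [ 540.2 -294.6   65.1] yaw 0.179 tilt [-0.0996  0.0161] shift mm [  -6.9 -139.6  -29.7] turn -0.001 F [-0.  -0.7  1.2] gap 0.5 q [-0.67  0.48  1.5  -0.05  1.24 -0.83]
Y -138.5 X 3.4 z 65.1
side 1 151 angle 0.01 top 76.1 out 122.7
side -1 115 angle 0.15 top 74.7 out 146.9
2148 normal xy [-0.0052 -0.0003] z at tcp 91.5
2665 (array([ 513.2, -160.1]), array([131.5, 189. ]), 1.7539)
top 1 94 angle 0.04 top 76.9 out 120.6
top -1 28 angle 0.04 top 75.0 out 125.7
```

```bash
python3 -m creep '{"hand":[-1,-1,-1,-1,-1],"xyz":[[0,-0.003,0.001],[0,-0.004,0.001],[0,-0.004,0.001],[0,-0.003,0],[0,-0.003,0]],"turn":[0,0,0,0,0]}' ;python3 -c "
from h import *
stat()"
```

```text
time_s: 32.0
ee_pos: [538.6, -286.5, 63.5]
orientation: [[0.98, 0.176, -0.093], [0.177, -0.984, -0.004], [-0.092, -0.013, -0.996]]
ft_force: [2.1, -11.3, -6.1]
finger_gap: 0.4
t 32.0 pos [ 538.6 -286.5   63.5] yaw 0.1784 tilt [-0.0926 -0.0036] shift mm [  -6.9 -130.6  -34.4] turn -0.0016 F [  2.1 -11.3  -6.1] gap 0.4 q [-0.65  0.46  1.54 -0.06  1.21 -0.81]
Y -130.2 X 3.3 z 63.5
side 1 153 angle 0.01 top 75.8 out 122.8
side -1 127 angle 0.03 top 76.5 out 139.2
2033 normal xy [-0.0042  0.0001] z at tcp 91.4
2577 (array([ 513.1, -159.9]), array([130.7, 189.2]), 1.7591)
top 1 93 angle 0.03 top 76.3 out 120.6
top -1 21 angle -0.01 top 76.9 out 120.0
```

Stop reached with 11 N at Y = -130. I'll back off, rise, and check.

```bash
python3 -m creep '{"hand":[-1,-1,-1,-1,-1,-1,-1,-1,-1,-1,-1,-1],"xyz":[[0,0.006,0],[0,0.012,0],[0,0.015,0],[0,0.015,0],[0,0,-0.012],[0,0,-0.02],[0,0,-0.02],[0,0,-0.02],[0,0,-0.02],[0,0,-0.01],[0,0,0],[0,0,0]],"turn":[0,0,0,0,0,0,0,0,0,0,0,0]}';python3 - <<'E'
from h import *
stat();a=camera('side');b=camera('top')
A=cv2.resize(a['pixels'][220:390,230:460],(400,296));B=cv2.resize(b['pixels'][220:345,295:480],(400,296))
cv2.imwrite('pics/end.png',np.hstack([A,B])[:,:,::-1])
E
```

```text
time_s: 33.3
ee_pos: [556.8, -334.8, 169.1]
orientation: [[0.98, 0.175, -0.096], [0.176, -0.984, 0.005], [-0.094, -0.021, -0.995]]
ft_force: [0.3, -0.5, -0.0]
finger_gap: 0.5
t 33.3 pos [ 556.8 -334.8  169.1] yaw 0.1777 tilt [-0.096   0.0047] shift mm [  -6.5 -179.4   73.9] turn -0.0023 F [ 0.3 -0.5 -0. ] gap 0.5 q [-0.7   0.45  1.33 -0.06  1.44 -0.86]
Y -180.9 X 12.6 z 169.1
side 1 151 angle 0.0 top 76.8 out 122.8
side -1 154 angle 0.02 top 76.4 out 120.0
2272 normal xy [-0.0018 -0.0005] z at tcp 91.4
2982 (array([ 513.4, -160.1]), array([131.3, 189.1]), 1.7593)
top 1 98 angle 0.03 top 76.2 out 120.6
top -1 118 angle -0.0 top 76.9 out 120.6
```

View pics/end.png

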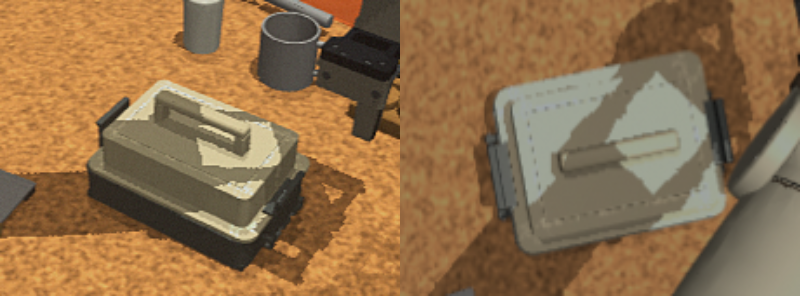

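The cover is seated flat on the carrier, both clips stand upright over its rim, and the gripper is clear of everything. The shaker and mug are standing undisturbed.

```bash
python3 -c "
from station import *
close_job();print(get_state()['time_s'])"
```

```text
the job is handed in; nothing more can be done
the job is handed in; nothing more can be done
```

The cover is on the carrier with both clips home, and I handed the job in at about 33 s of the 64 s allowed. I gripped the cover by its handle and carried it over. I lowered it until the rim lay on the ledge, let go, then pushed each clip up to its stop with the shut fingers and backed off.

**Last checks before handing in:**
- **Cover:** its underside is about 45.4 mm up and level within about 0.002 rad. It sits about 2 to 2.5 mm off my estimate of the carrier's centre and is square within about 0.01 rad. Both are about as fine as the cameras can measure.
- **Clips:** the left one reads 0.00 rad in the side camera and 0.03 rad in the top camera. The right one reads 0.02 and 0.00 rad. Each stopped firmly against 11 to 13 N.
- **Gripper:** it is clear of everything and the wrist force reads zero.
- **Shaker and mug:** they look undisturbed in the last picture. I did not measure their positions, but the arm never went near them.

**What did not go as planned:** the tool slowly tilted during fast moves, up to about 0.1 rad, and I could not correct it. The cover still hung within about 0.02 rad of level and settled flat when pressed onto the ledge. The first move to the cover also went off sideways because I typed a wrong shift, which I corrected before the grasp.

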